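# Park the index plunger and slide the board nest home

### The job

Unlock the board test fixture: pull its sprung index plunger up by the wing grip, twist it clockwise until it is over its rest notch, let it settle into the notch and let go, so that it stays retracted by itself. Then slide the board nest by its upright tab fully home against the test connector and let go. Feel for the plunger's stops rather than forcing them, bring the nest up gently, and leave the loose things on the bench where they are.

Things in the scene. Friction and masses are not known exactly. Their poses are not given: they have to be found in the camera images.
- base: aluminium test fixture fixed to the bench: plate 160 x 340 x 12 mm (x -80 to +80, y -150 to +190 mm) with two low rails along its y axis and a bridge (70 mm wide along y) near its -y end. Origin on the underside. At yaw 0 its x points away from the robot; y runs along the rails to the connector, z up. Place and yaw (up to 0.4 rad) vary.
- plunger: the sprung index plunger (stem, side cross pin, nose, black wing grip), upright in a dark round boss on the bridge. Origin on its axis at bench height, at x 0, y -110 mm of the fixture, yaw as the fixture. At rest its nose is 5 mm deep in a hole of the nest, locking it. It must not be pressed with more than 25 N against the crown, lift stop or nest.
- grip (a point): centre of the wing grip, a black bar 46 mm long (along fixture x at rest), 14 mm thick, 24 mm tall, its underside 92 mm and its top 116 mm above the bench at rest; it rises and turns with the plunger. 12 mm are free between its underside and the crown's walls.
- stem (a joint): lift of the plunger, m: 0 at rest, 0.011 pin level with the lips, above which it can turn, 0.0075 pin seated in the rest notch (nose clear of the nest by 2.5 mm), 0.015 at the hard lift stop. The spring pushes down with 6 N at rest and 0.3 N more per mm.
- knob (a joint): turn of the plunger, rad: 0 at rest, growing clockwise seen from above; anticlockwise a wall stops it. The notch is set differently on each fixture: its centre lies somewhere from 0.42 to 1.36 rad, found by feel, for the wall behind it stops the pin 0.06 rad past the centre. The pin sits in the notch within about 0.06 rad of the centre.
- tab (a point): centre of the top face of the nest's upright push tab: black, 36 mm wide (fixture x), 12 mm thick (fixture y), 60 mm tall, from 30 to 90 mm above the bench. It stands on the -y end of the nest (an aluminium slide with a green circuit board on it) 105 mm from the plunger's axis when locked.
- nest (a joint): travel of the nest along fixture +y, m: 0 locked by the plunger's nose (play 1.5 mm either way), about 0.080 home against the connector. It slides with about 2 N of friction and stays where it is left.
- connector: test connector: grey block 100 x 24 x 48 mm with brass pins, fixed at the +y end of the rails (origin at bench height under its centre, at fixture y = 192 mm). The front of the nest comes to rest against it; it must not be rammed or pressed with more than 25 N.
- reel: grey reel, 76 mm across, 34 mm tall, loose: leave alone. Origin at the centre of its underside.
- handset: black remote handset 150 x 52 x 21 mm, loose: leave alone. Origin at the centre of its underside.
- driver: screwdriver, 150 mm long, loose: leave alone. Lies along its own x axis.
- crown (a point): on the plunger's axis, level with the top of the steel crown round the stem: outer radius 31 mm, highest walls 80 mm above the bench. At rest the square cross pin (5 x 5 mm, out to radius 30 mm) is in a slot on the fixture's +x side. Clockwise come the slot's lip, an open gap (the pin would drop back), then a lip, the rest notch (3.5 mm below the lip, 1.5 mm play each side) and a high wall.

How it is judged:
By the outcome, as a careful person would: the job done as asked, in the order asked, and still so for the second after the job is handed in, with the robot touching nothing.
It also fails if it takes over 72 s, if anything falls off the work surface, if the arm or the gripper's body presses on something with over 40 N, if the wrist force passes 120 N, or if a joint passes its speed limit or range.

### The arm

A 6-joint arm with a two-finger parallel gripper is mounted at the origin on the work surface. World frame = base frame: x ahead of the robot, y to its left, z up, the work surface at z = 0. Lengths are in m, angles in rad, forces in N, time in s.
With the tool pointing down it reaches from about 0.325 to 0.925 m from the base axis. Payload 3.1 kg.
Tool frame: the origin (TCP) lies midway between the tips of the shut fingers; the grasp point (between the pads) lies 19 mm behind it; z points along the fingers, y is the line along which they close (so a half turn about z gives the same grasp; the last joint's range is limited). The gripper opens to 85 mm and grips with 20 to 120 N. Pads are 22 mm wide; open, the fingers measure 114 mm over their backs; the gripper's body (76 mm by 85 mm) begins 54 mm behind the grasp point. The pads swing forward as they close: fully open they stand 13 mm farther back than shut.
Start: joints at [1.173, 0.217, 1.613, -0, 1.311, -0.112], TCP at [0.176, 0.6, 0.231] pointing down, gripper open.
Joint ranges: [-2.75, 2.75], [-0.78, 2.1], [0.31, 2.55], [-1.13, 4.27], [0.13, 2.63], [-2.58, 2.58]. Speed limits (rad/s): [2.79, 2.79, 3.14, 3.14, 3.14, 3.14].

### API

Orientations are given as a unit quaternion [w, x, y, z].
In Python, from station import * gives the robot as it stands.
- The arm moves only by the tool step_arm, never from a script. Its argument "moves" is a list of rows, each a list of 3 entries, a list of its own where there are three numbers: the closure, from -1 (fully open) to 1 (shut), then the shift along the tool's x, y, z as a fraction of full scale, then the turn, a rotation vector about the tool's x, y, z as a fraction of full scale. In form: [[hand, [dx, dy, dz], [rx, ry, rz]], ...]. A call has 1 to 8 rows; each row shifts and turns the commanded pose from where the row before left it, along the tool's axes as they then stand; what a row does not reach is not made up. Full scale, the value 1, is 6 cm for a shift and 30 degrees for a turn. A row lasts 1/8 s, in which the tool goes at most 62.5 mm and 10.7 degrees, less where a joint would pass 70% of its speed; a pose out of reach is approached as far as the arm can. A call with a number of a shift or a turn outside -1 to 1 is refused whole. A call with a gripper value outside its range is refused whole. The fingers move at their own pace and stop on an object; "squeeze" is the grip in N (left out, the last holds). Time passes only in rows, so rows that do not move let the fingers close. It gives the time, the measured TCP pose, the force, the opening and the grip force at its end, in the units of the state.
- get_obs(): the state, without advancing time (a new reading comes with each control period).
- capture(name): name is "scene" or "top" or "wrist"; returns the picture (400x640x3 uint8, blue, green, red); there is no depth.
- calibration(name): a dict with "camera_matrix" (3x3 intrinsics, pixels), "extrinsics" (4x4, takes a point from camera to world coordinates). Camera axes: x right, y down, z forward; pixel columns grow to the right and rows downward; lengths in m; the calibration is good to about 2 mm. A picture is of the moment at which its call begins: read the wrist's pose just before it. calibration takes no time and is no camera call; for the wrist camera it gives the pose at the moment of the call.
- sign_off(): hands the job in; it is judged then, once.
Trained networks look in the newest picture that a camera, given by its name, has taken for a name from the list of things; names that differ only in an ending like _2 or _b are one class to them, and where a whole thing is asked for, a point or a joint stands for the part that bears it (a point fixed in the world has none). Each returns a list of dicts, best first, with "score" (0 to 1); they miss things now and then, are a little off and sometimes report something else, mostly with a low value. They report only what shows in the picture. A call takes as long as a camera call.
- find_in(name, camera): "point" ([column, row] in pixels, amid what is visible of it).
- trace(name, camera): "region" (400x640 bool, what is visible of it) and "point" ([column, row] in pixels, amid what is visible of it).
- pinpoint(name, camera): "point" ([column, row] in pixels: a listed point, or the origin of a listed thing).
The state is a dict: "clock": time; "joints": joint angles; "joint_vel": joint speeds; "effort": joint torques, N m; "ee_pos": TCP position; "ee_rot": TCP orientation; "wrist_force": force on the tool from outside, world axes, zero at the start; "moment": the same for the moment, N m; "grip_width": finger opening in m; "gripper_force": force on a finger pad.
Only numpy, scipy, OpenCV 4.12 (cv2) and the standard library are available. Lean on these libraries where they do the work, as an engineer would, in place of code of your own. Each camera call takes 0.05 s, during which the arm holds its last target. There are 200 camera calls.

## Working session

There is one attempt and no reset: what is moved stays moved. The work goes in short steps, Python scripts to look and compute and a tool call to move; the robot and the scene stay as the last step left them, time stands still between calls to the robot, and variables do not carry over. Pictures are saved under pics/ and viewed, at most 10 in all, crops included, and the job is handed in when it is done.

Besides the shell and the picture viewer there is one more tool, called after "Call:" by a JSON object that holds its "fn" and its "kwargs". step_arm: Moves the arm, as the interface text tells. Shift numbers are shares of 6 cm and turn numbers shares of 30 degrees, none past 1 either way. Its arguments: {"type":"object","properties":{"moves":{"type":"array"},"squeeze":{"type":"number"}},"required":["moves"]}

```bash
mkdir -p pics; cat > h.py <<'E'
from station import *
import numpy as np, cv2
from scipy.spatial.transform import Rotation as R
def ray(px,cam,z):
    c=calibration(cam);K=np.array(c["camera_matrix"]);T=np.array(c["extrinsics"])
    d=T[:3,:3]@np.linalg.solve(K,[px[0],px[1],1]);o=T[:3,3]
    return o+d*(z-o[2])/d[2]
def see(cam,names):
    capture(cam)
    for n,z in names:
        r=pinpoint(n,cam)
        for q in r[:1]: print(cam,n,np.round(q["point"],1),round(q["score"],2),np.round(ray(q["point"],cam,z),4))
E
python3 - <<'E'
from h import *
for c in("top","scene"):
    cv2.imwrite(f"pics/{c}0.png",capture(c))
    see(c,[("grip",.104),("tab",.09),("connector",0),("base",0),("crown",.08)])
o=get_obs();print(o)
E
```

```text
top grip [318.3 205.8] 0.6 [ 0.5886 -0.0256  0.104 ]
top tab [245.8 159.5] 0.47 [0.6983 0.1394 0.09  ]
top connector [197. 222.] 0.6 [0.5632 0.2723 0.    ]
top base [380.3 217.2] 0.68 [ 0.5722 -0.1832  0.    ]
top crown [322.4 207.7] 0.67 [ 0.5872 -0.0355  0.08  ]
scene grip [307.2 194.8] 0.79 [ 0.5876 -0.0282  0.104 ]
scene tab [343.  182.4] 0.91 [0.5771 0.0655 0.09  ]
scene connector [401.7 179.6] 0.66 [0.5452 0.2755 0.    ]
scene base [345.5 212.5] 0.57 [0.5683 0.0817 0.    ]
scene crown [305.2 203. ] 0.94 [ 0.5794 -0.0283  0.08  ]
{'clock': 0.7, 'joints': array([ 1.17280535e+00,  2.16850986e-01,  1.61336073e+00,  1.06033733e-07,
        1.31130561e+00, -1.12211790e-01]), 'joint_vel': array([ 0.00078382, -0.00070306,  0.00137573, -0.00140243,  0.00131592,
       -0.00010336]), 'effort': array([-1.71412703e-04, -3.96754861e+01, -3.04155636e+01, -3.09197794e-04,
        8.82590448e-04, -5.40429781e-07]), 'ee_pos': array([0.17618918, 0.59968587, 0.23135125]), 'ee_rot': array([9.45486367e-06, 1.42403864e-01, 9.89808637e-01, 3.64587343e-05]), 'wrist_force': array([-0.20179169,  0.99789888,  0.20254859]), 'moment': array([-0.00269965,  0.0769231 , -0.00190895]), 'gripper_force': 0.0, 'grip_width': 0.08518296854233959}
```

View pics/top0.png

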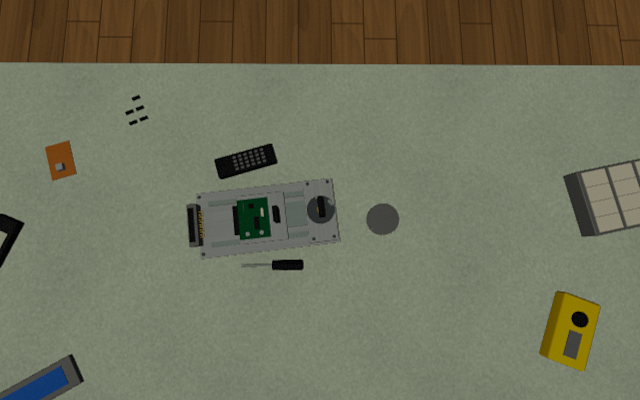

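View pics/scene0.png

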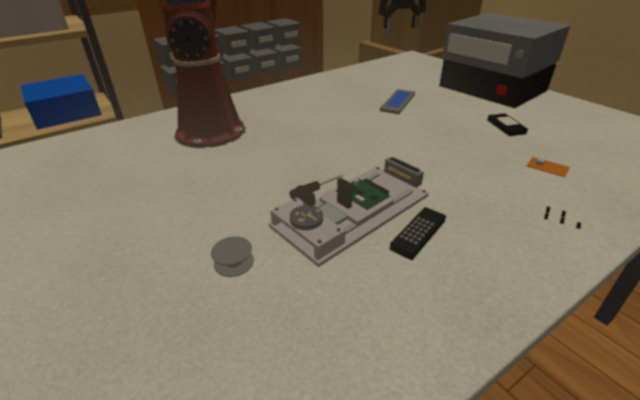

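The top view shows the grip at (320,207), the tab at (276,214), the connector at (194,225), the reel at (383,219), the handset at (246,161) and the driver at (285,265). The scene view shows the same layout, with the driver just past the fixture.

```bash
python3 - <<'E'
from h import *
g=ray((320,206.5),"top",.116);t=ray((276,214),"top",.09);c=ray((194,225),"top",.048)
for a in(g,t,c):print(a.round(4))
for a in(t,c):print(np.linalg.norm((a-g)[:2]),np.arctan2(-(a-g)[0],(a-g)[1]))
o=get_obs();Rt=R.from_quat(np.roll(o["ee_rot"],-1));print(Rt.as_matrix().round(3))
tgt=np.array([g[0],g[1],.231]);print(Rt.inv().apply(tgt-o["ee_pos"]))
E
```

```text
[ 0.5855 -0.029   0.116 ]
[0.5724 0.0693 0.09  ]
[0.5521 0.2642 0.048 ]
0.09916067198554575 0.13303742848386266
0.295107284018361 0.11339996166098562
[[-0.959  0.282  0.   ]
 [ 0.282  0.959  0.   ]
 [-0.     0.    -1.   ]]
[-5.69968606e-01 -4.87827094e-01  3.19475302e-04]
```

Call:
{"fn": "step_arm", "kwargs": {"moves": [[-1,[-0.7,-0.6,0],[0,0,0]],[-1,[-0.7,-0.6,0],[0,0,0]],[-1,[-0.7,-0.6,0],[0,0,0]],[-1,[-0.7,-0.6,0],[0,0,0]],[-1,[-0.7,-0.6,0],[0,0,0]],[-1,[-0.7,-0.6,0],[0,0,0]],[-1,[-0.7,-0.6,0],[0,0,0]],[-1,[-0.7,-0.6,0],[0,0,0]]]}}

```text
clock: 1.7
ee_pos: [0.4183, 0.2271, 0.2318]
ee_rot: [0.001, 0.142, 0.99, 0.0]
wrist_force: [1.1, 0.6, 0.1]
grip_width: 0.0853
gripper_force: 0.0
```

Call:
{"fn": "step_arm", "kwargs": {"moves": [[-1,[-0.7,-0.6,0],[0,0,0]],[-1,[-0.7,-0.6,0],[0,0,0]],[-1,[-0.7,-0.6,0],[0,0,0]],[-1,[-0.7,-0.6,0],[0,0,0]],[-1,[-0.7,-0.6,0],[0,0,0]],[-1,[0,0,0],[0,0,-0.3]],[-1,[0,0,0],[0,0,-0.3]],[-1,[0,0,0],[0,0,-0.18]]]}}

```text
clock: 2.7
ee_pos: [0.5682, -0.0037, 0.2313]
ee_rot: [-0.0, -0.063, 0.998, 0.0]
wrist_force: [-0.2, 0.3, -0.9]
grip_width: 0.0857
gripper_force: 0.0
```

```bash
cat >> h.py <<'E'
def goto(tgt,yaw):
    o=get_obs();Rt=R.from_quat(np.roll(o["ee_rot"],-1));M=Rt.as_matrix()
    a=np.arctan2(M[1,1],M[0,1]);print("pos",o["ee_pos"].round(4),"yang-90",round(a-np.pi/2,4),"F",o["wrist_force"].round(2),"tz",M[:,2].round(4),"j6",o["joints"][5].round(3))
    print("shift mm",(1000*Rt.inv().apply(np.array(tgt)-o["ee_pos"])).round(1),"frac",(Rt.inv().apply(np.array(tgt)-o["ee_pos"])/.06).round(3),"rz frac",round(-np.degrees(yaw+np.pi/2-a)/30,3))
E
python3 - <<'E'
from h import *
cv2.imwrite("pics/w1.png",capture("wrist"))
see("wrist",[("grip",.104),("tab",.09),("connector",0),("crown",.08)])
goto([.5855,-.029,.231],.12)
E
```

```text
wrist grip [279.9 210.4] 0.9 [ 0.586  -0.0302  0.104 ]
wrist tab [403.7 202.4] 0.58 [0.5713 0.0691 0.09  ]
wrist connector [571.9 182.7] 0.7 [0.5512 0.2685 0.    ]
wrist crown [281.9 199.7] 0.62 [ 0.5842 -0.0309  0.08  ]
pos [ 0.5681 -0.0032  0.2314] yang-90 0.1217 F [0.15 0.09 0.3 ] tz [ 1.e-04 -0.e+00 -1.e+00] j6 -1.822
shift mm [-14.1 -27.7   0.4] frac [-0.236 -0.462  0.006] rz frac 0.003
```

View pics/w1.png

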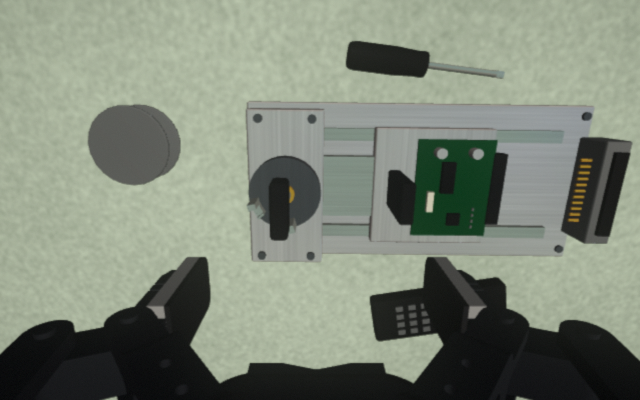

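The wrist view shows the fixture square to the tool. The grip is at (280,208), the tab at (400,197) and the connector at (597,190). The open fingers are clear of everything.

Call:
{"fn": "step_arm", "kwargs": {"moves": [[-1,[-0.235,-0.49,0],[0,0,0]],[-1,[0,0,0.8],[0,0,0]],[-1,[0,0,0.6],[0,0,0]],[-1,[0,0,0],[0,0,0]]]}}

```text
clock: 3.5
ee_pos: [0.5824, -0.0302, 0.1435]
ee_rot: [-0.004, -0.061, 0.998, 0.001]
wrist_force: [-0.7, -0.6, -0.6]
grip_width: 0.0857
gripper_force: 0.0
```

```bash
python3 - <<'E'
from h import *
cv2.imwrite("pics/w2.png",capture("wrist"))
see("wrist",[("grip",.104),("crown",.08)])
goto([.5855,-.031,.088],.12)
E
```

```text
wrist grip [316.1 232.5] 0.63 [ 0.5887 -0.0311  0.104 ]
wrist crown [314.9 223.3] 0.85 [ 0.5926 -0.0315  0.08  ]
pos [ 0.5875 -0.0309  0.1498] yang-90 0.1226 F [-0.45 -0.29 -0.11] tz [ 4.2e-03 -8.0e-04 -1.0e+00] j6 -1.865
shift mm [ 2.2  0.2 61.8] frac [0.037 0.004 1.03 ] rz frac 0.005
```

View pics/w2.png

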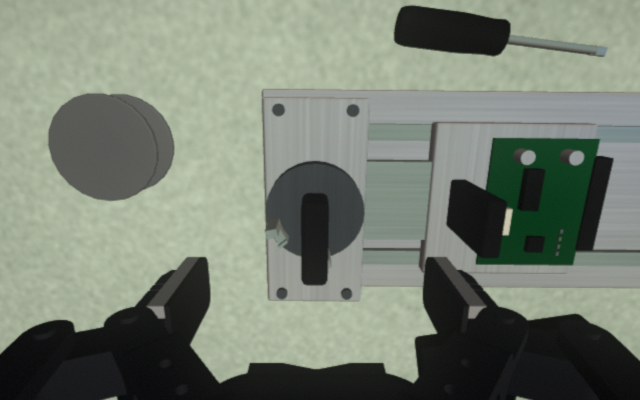

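```bash
python3 - <<'E'
from h import *
for p,z in(((315,193),.116),((315,283),.116),((315,285),.092),((315,162),.08),((315,258),.08),((315,210),.06)):print(p,z,ray(p,"wrist",z).round(4))
print(np.array(calibration("wrist")["extrinsics"]).round(3))
goto([.5865,-.031,.088],.12)
E
```

```text
(315, 193) 0.116 [ 0.5635 -0.0349  0.116 ]
(315, 283) 0.116 [ 0.6139 -0.0286  0.116 ]
(315, 285) 0.092 [ 0.6286 -0.0269  0.092 ]
(315, 162) 0.08 [ 0.5542 -0.0362  0.08  ]
(315, 258) 0.08 [ 0.6161 -0.0285  0.08  ]
(315, 210) 0.06 [ 0.5903 -0.0318  0.06  ]
[[-0.124  0.954  0.274  0.517]
 [ 0.992  0.119  0.032 -0.04 ]
 [-0.002  0.276 -0.961  0.292]
 [ 0.     0.     0.     1.   ]]
pos [ 0.5875 -0.0309  0.1498] yang-90 0.1226 F [-0.45 -0.29 -0.11] tz [ 4.2e-03 -8.0e-04 -1.0e+00] j6 -1.865
shift mm [ 1.2  0.1 61.8] frac [0.021 0.002 1.03 ] rz frac 0.005
```

Call:
{"fn": "step_arm", "kwargs": {"moves": [[-1,[0,0,0.5],[0,0,0]],[-1,[0,0,0.3],[0,0,0]],[-1,[0,0,0.18],[0,0,0]],[-1,[0,0,0],[0,0,0]],[-1,[0,0,0],[0,0,0]]]}}

```text
clock: 4.32
ee_pos: [0.5865, -0.0308, 0.0893]
ee_rot: [0.001, -0.061, 0.998, -0.0]
wrist_force: [-0.5, 0.2, -0.2]
grip_width: 0.0856
gripper_force: 0.0
```

```bash
python3 - <<'E'
from h import *
goto([.587,-.031,.088],.12)
E
```

```text
pos [ 0.5865 -0.0308  0.0893] yang-90 0.1226 F [-0.46  0.23 -0.15] tz [ 1.5e-03 -3.0e-04 -1.0e+00] j6 -1.865
shift mm [-0.5 -0.2  1.3] frac [-0.009 -0.004  0.022] rz frac 0.005
```

Call:
{"fn": "step_arm", "kwargs": {"moves": [[1,[0,0,0],[0,0,0]],[1,[0,0,0],[0,0,0]],[1,[0,0,0],[0,0,0]],[1,[0,0,0],[0,0,0]],[1,[0,0,0],[0,0,0]]], "squeeze": 40}}

```text
clock: 4.95
ee_pos: [0.5858, -0.0307, 0.0887]
ee_rot: [0.0, -0.061, 0.998, 0.0]
wrist_force: [-1.1, 0.1, 1.5]
grip_width: 0.0134
gripper_force: 43.8
```

Call:
{"fn": "step_arm", "kwargs": {"moves": [[1,[0,0,-0.05],[0,0,0]],[1,[0,0,-0.05],[0,0,0]],[1,[0,0,-0.05],[0,0,0]],[1,[0,0,-0.06],[0,0,0]],[1,[0,0,0],[0,0,0]],[1,[0,0,0],[0,0,0]]]}}

```text
clock: 5.7
ee_pos: [0.5854, -0.0307, 0.1007]
ee_rot: [-0.0, -0.061, 0.998, 0.0]
wrist_force: [2.7, -0.6, -10.6]
grip_width: 0.0134
gripper_force: 42.0
```

Call:
{"fn": "step_arm", "kwargs": {"moves": [[1,[0,0,0],[0,0,0.15]],[1,[0,0,0],[0,0,0.15]],[1,[0,0,0],[0,0,0.15]],[1,[0,0,0],[0,0,0.15]],[1,[0,0,0],[0,0,0]],[1,[0,0,0],[0,0,0]]]}}

```text
clock: 6.45
ee_pos: [0.5854, -0.0305, 0.1009]
ee_rot: [-0.0, 0.095, 0.995, 0.0]
wrist_force: [2.9, 0.7, -10.9]
grip_width: 0.0133
gripper_force: 42.0
```

```bash
cat >> h.py <<'E'
def st(n=""):
    o=get_obs();M=R.from_quat(np.roll(o["ee_rot"],-1)).as_matrix()
    print(n,o["clock"],o["ee_pos"].round(4),"turn",round(.1217+np.pi/2-np.arctan2(M[1,1],M[0,1]),4),"F",o["wrist_force"].round(1),"M",o["moment"].round(3),"w",o["grip_width"].round(4),"tau6",o["effort"][5].round(3))
E
python3 -c "
from h import *
st()"
```

```text
Traceback (most recent call last):
  File "h.py", line 19, in st
    print(n,o["clock"],o["ee_pos"].round(4),"turn",round(.1217+np.pi/2-np.arctan2(M[1,1],M[0,1]),4),"F",o["wrist_force"].round(1),"M",o["moment"].round(3),"w",o["grip_width"].round(4),"tau6",o["effort"][5].round(3))
                                                                                                                                                               ^^^^^^^^^^^^^^^^^^^^^
AttributeError: 'float' object has no attribute 'round'
```

```bash
sed -i 's/o\["grip_width"\].round(4)/round(o["grip_width"],4)/' h.py
python3 -c "
from h import *
st()"
```

```text
6.45 [ 0.5854 -0.0305  0.1009] turn 0.3123 F [  2.9   0.7 -10.9] M [ 0.072 -0.657  0.034] w 0.0133 tau6 0.0
```

Call:
{"fn": "step_arm", "kwargs": {"moves": [[1,[0,0,0],[0,0,0.06]],[1,[0,0,0],[0,0,0.06]],[1,[0,0,0],[0,0,0]]]}}

```text
clock: 6.82
ee_pos: [0.5855, -0.0305, 0.101]
ee_rot: [-0.0, 0.127, 0.992, 0.0]
wrist_force: [2.5, 0.7, -10.7]
grip_width: 0.0138
gripper_force: 42.0
```

```bash
python3 -c "
from h import *
st()"
```

```text
6.825 [ 0.5855 -0.0305  0.101 ] turn 0.3764 F [  2.5   0.7 -10.7] M [ 0.228 -0.58   0.018] w 0.0138 tau6 0.044
```

Call:
{"fn": "step_arm", "kwargs": {"moves": [[1,[0,0,0],[0,0,0.06]],[1,[0,0,0],[0,0,0.06]],[1,[0,0,0],[0,0,0.03]],[1,[0,0,0],[0,0,0]]]}}

```text
clock: 7.32
ee_pos: [0.5855, -0.0305, 0.101]
ee_rot: [-0.0, 0.166, 0.986, 0.0]
wrist_force: [2.3, 2.1, -10.5]
grip_width: 0.0133
gripper_force: 42.0
```

```bash
python3 -c "
from h import *
st()"
```

```text
7.325 [ 0.5855 -0.0305  0.101 ] turn 0.4549 F [  2.3   2.1 -10.5] M [ 0.409 -0.503 -0.055] w 0.0133 tau6 0.019
```

Call:
{"fn": "step_arm", "kwargs": {"moves": [[1,[0,0,0],[0,0,0.06]],[1,[0,0,0],[0,0,0.06]],[1,[0,0,0],[0,0,0]]]}}

```text
clock: 7.7
ee_pos: [0.5856, -0.0306, 0.101]
ee_rot: [-0.0, 0.197, 0.98, 0.0]
wrist_force: [2.4, 1.3, -11.1]
grip_width: 0.0133
gripper_force: 42.0
```

```bash
python3 -c "
from h import *
st()"
```

```text
7.7 [ 0.5856 -0.0306  0.101 ] turn 0.518 F [  2.4   1.3 -11.1] M [ 0.468 -0.478  0.007] w 0.0133 tau6 0.046
```

Call:
{"fn": "step_arm", "kwargs": {"moves": [[1,[0,0,0],[0,0,0.06]],[1,[0,0,0],[0,0,0.06]],[1,[0,0,0],[0,0,0.03]],[1,[0,0,0],[0,0,0]]]}}

```text
clock: 8.2
ee_pos: [0.5856, -0.0306, 0.1011]
ee_rot: [-0.0, 0.235, 0.972, 0.0]
wrist_force: [1.7, 3.4, -10.5]
grip_width: 0.0132
gripper_force: 42.0
```

```bash
python3 -c "
from h import *
st()"
```

```text
8.2 [ 0.5856 -0.0306  0.1011] turn 0.5963 F [  1.7   3.4 -10.5] M [ 0.628 -0.427  0.018] w 0.0132 tau6 0.02
```

Call:
{"fn": "step_arm", "kwargs": {"moves": [[1,[0,0,0],[0,0,0.06]],[1,[0,0,0],[0,0,0.06]],[1,[0,0,0],[0,0,0.03]],[1,[0,0,0],[0,0,0]]]}}

```text
clock: 8.7
ee_pos: [0.5856, -0.0306, 0.1011]
ee_rot: [-0.0, 0.273, 0.962, 0.0]
wrist_force: [1.4, 3.9, -10.5]
grip_width: 0.0133
gripper_force: 42.0
```

```bash
python3 -c "
from h import *
st()"
```

```text
8.7 [ 0.5856 -0.0306  0.1011] turn 0.6749 F [  1.4   3.9 -10.5] M [ 0.689 -0.43   0.012] w 0.0133 tau6 0.021
```

Call:
{"fn": "step_arm", "kwargs": {"moves": [[1,[0,0,0],[0,0,0.06]],[1,[0,0,0],[0,0,0.06]],[1,[0,0,0],[0,0,0.03]],[1,[0,0,0],[0,0,0]]]}}

```text
clock: 9.2
ee_pos: [0.5856, -0.0306, 0.1011]
ee_rot: [-0.0, 0.311, 0.951, 0.0]
wrist_force: [2.3, 4.9, -11.0]
grip_width: 0.0134
gripper_force: 42.0
```

```bash
python3 -c "
from h import *
st()"
```

```text
9.2 [ 0.5856 -0.0306  0.1011] turn 0.7533 F [  2.3   4.9 -11. ] M [ 0.945 -0.399 -0.041] w 0.0134 tau6 0.021
```

Call:
{"fn": "step_arm", "kwargs": {"moves": [[1,[0,0,0],[0,0,0.06]],[1,[0,0,0],[0,0,0.06]],[1,[0,0,0],[0,0,0.03]],[1,[0,0,0],[0,0,0]]]}}

```text
clock: 9.7
ee_pos: [0.5857, -0.0306, 0.1011]
ee_rot: [-0.0, 0.348, 0.937, 0.0]
wrist_force: [1.9, 4.5, -10.4]
grip_width: 0.0131
gripper_force: 42.0
```

```bash
python3 -c "
from h import *
st()"
```

```text
9.7 [ 0.5857 -0.0306  0.1011] turn 0.8329 F [  1.9   4.5 -10.4] M [ 0.948 -0.499 -0.008] w 0.0131 tau6 0.011
```

Call:
{"fn": "step_arm", "kwargs": {"moves": [[1,[0,0,0],[0,0,0.06]],[1,[0,0,0],[0,0,0.06]],[1,[0,0,0],[0,0,0.03]],[1,[0,0,0],[0,0,0]]]}}

```text
clock: 10.2
ee_pos: [0.5857, -0.0306, 0.1011]
ee_rot: [-0.0, 0.385, 0.923, 0.0]
wrist_force: [3.0, 4.8, -11.0]
grip_width: 0.0132
gripper_force: 42.0
```

```bash
python3 -c "
from h import *
st()"
```

```text
10.2 [ 0.5857 -0.0306  0.1011] turn 0.9115 F [  3.    4.8 -11. ] M [ 1.037 -0.426  0.021] w 0.0132 tau6 0.011
```

Call:
{"fn": "step_arm", "kwargs": {"moves": [[1,[0,0,0],[0,0,0.06]],[1,[0,0,0],[0,0,0.06]],[1,[0,0,0],[0,0,0.03]],[1,[0,0,0],[0,0,0]]]}}

```text
clock: 10.7
ee_pos: [0.5858, -0.0305, 0.1011]
ee_rot: [-0.0, 0.421, 0.907, 0.0]
wrist_force: [1.6, 4.9, -11.2]
grip_width: 0.0133
gripper_force: 42.0
```

```bash
python3 -c "
from h import *
st()"
```

```text
10.7 [ 0.5858 -0.0305  0.1011] turn 0.99 F [  1.6   4.9 -11.2] M [ 0.958 -0.486  0.002] w 0.0133 tau6 0.011
```

Call:
{"fn": "step_arm", "kwargs": {"moves": [[1,[0,0,0],[0,0,0.06]],[1,[0,0,0],[0,0,0.06]],[1,[0,0,0],[0,0,0.03]],[1,[0,0,0],[0,0,0]]]}}

```text
clock: 11.2
ee_pos: [0.5858, -0.0306, 0.1011]
ee_rot: [0.0, 0.456, 0.89, 0.0]
wrist_force: [2.9, 4.9, -10.9]
grip_width: 0.0133
gripper_force: 42.0
```

```bash
python3 -c "
from h import *
st()"
```

```text
11.2 [ 0.5858 -0.0306  0.1011] turn 1.0686 F [  2.9   4.9 -10.9] M [ 1.013 -0.471 -0.013] w 0.0133 tau6 0.011
```

Call:
{"fn": "step_arm", "kwargs": {"moves": [[1,[0,0,0],[0,0,0.06]],[1,[0,0,0],[0,0,0.06]],[1,[0,0,0],[0,0,0.03]],[1,[0,0,0],[0,0,0]]]}}

```text
clock: 11.7
ee_pos: [0.5861, -0.0304, 0.1012]
ee_rot: [0.0, 0.49, 0.872, 0.0]
wrist_force: [3.0, 4.7, -11.2]
grip_width: 0.0133
gripper_force: 41.9
```

```bash
python3 -c "
from h import *
st()"
```

```text
11.7 [ 0.5861 -0.0304  0.1012] turn 1.1463 F [  3.    4.7 -11.2] M [ 0.946 -0.486  0.184] w 0.0133 tau6 0.184
```

Mz and tau6 have both risen to 0.18, which could be the wall. I'll confirm with a small step.

Call:
{"fn": "step_arm", "kwargs": {"moves": [[1,[0,0,0],[0,0,0.03]],[1,[0,0,0],[0,0,0]]]}}

```text
clock: 11.95
ee_pos: [0.5863, -0.0303, 0.1012]
ee_rot: [0.0, 0.497, 0.868, 0.0]
wrist_force: [5.1, 5.7, -10.8]
grip_width: 0.0132
gripper_force: 41.9
```

```bash
python3 -c "
from h import *
st()"
```

```text
11.95 [ 0.5863 -0.0303  0.1012] turn 1.1614 F [  5.1   5.7 -10.8] M [ 1.009 -0.537  0.305] w 0.0132 tau6 0.306
```

Call:
{"fn": "step_arm", "kwargs": {"moves": [[1,[0,0,0],[0,0,-0.1]],[1,[0,0,0],[0,0,-0.07]],[1,[0,0,0],[0,0,0]],[1,[0,0,0.03],[0,0,0]],[1,[0,0,0.01],[0,0,0]],[1,[0,0,0],[0,0,0]]]}}

```text
clock: 12.7
ee_pos: [0.5858, -0.0305, 0.0989]
ee_rot: [0.0, 0.458, 0.889, 0.0]
wrist_force: [2.2, 4.7, -9.9]
grip_width: 0.013
gripper_force: 42.1
```

```bash
python3 -c "
from h import *
st()"
```

```text
12.7 [ 0.5858 -0.0305  0.0989] turn 1.0736 F [ 2.2  4.7 -9.9] M [ 1.079 -0.36   0.046] w 0.013 tau6 0.011
```

Call:
{"fn": "step_arm", "kwargs": {"moves": [[1,[0,0,0.02],[0,0,0]],[1,[0,0,0.02],[0,0,0]],[1,[0,0,0],[0,0,0]]]}}

```text
clock: 13.08
ee_pos: [0.5859, -0.0305, 0.0966]
ee_rot: [0.0, 0.458, 0.889, 0.0]
wrist_force: [1.7, 4.8, -9.2]
grip_width: 0.0136
gripper_force: 42.2
```

```bash
python3 -c "
from h import *
st()"
```

```text
13.075 [ 0.5859 -0.0305  0.0966] turn 1.0736 F [ 1.7  4.8 -9.2] M [ 1.029 -0.371  0.019] w 0.0136 tau6 0.011
```

Call:
{"fn": "step_arm", "kwargs": {"moves": [[1,[0,0,0.01],[0,0,0]],[1,[0,0,0.005],[0,0,0]],[1,[0,0,0],[0,0,0]]]}}

```text
clock: 13.45
ee_pos: [0.5859, -0.0305, 0.0963]
ee_rot: [-0.0, 0.458, 0.889, 0.0]
wrist_force: [0.9, 4.8, -7.4]
grip_width: 0.0131
gripper_force: 42.6
```

```bash
python3 -c "
from h import *
st()"
```

```text
13.45 [ 0.5859 -0.0305  0.0963] turn 1.0736 F [ 0.9  4.8 -7.4] M [ 1.036 -0.173  0.005] w 0.0131 tau6 -0.001
```

Call:
{"fn": "step_arm", "kwargs": {"moves": [[1,[0,0,0.02],[0,0,0]],[1,[0,0,0],[0,0,0]],[-1,[0,0,0],[0,0,0]],[-1,[0,0,0],[0,0,0]],[-1,[0,0,0],[0,0,0]],[-1,[0,0,0],[0,0,0]]]}}

```text
clock: 14.2
ee_pos: [0.586, -0.0312, 0.0947]
ee_rot: [0.0, 0.458, 0.889, -0.0]
wrist_force: [0.9, 0.6, 0.3]
grip_width: 0.0839
gripper_force: 0.0
```

Call:
{"fn": "step_arm", "kwargs": {"moves": [[-1,[0,0,-0.4],[0,0,0]],[-1,[0,0,-0.9],[0,0,0]],[-1,[0,0,0],[0,0,-0.34]],[-1,[0,0,0],[0,0,-0.34]],[-1,[0,0,0],[0,0,-0.34]],[-1,[0,0,0],[0,0,-0.34]],[-1,[0,0,0],[0,0,-0.34]],[-1,[0,0,0],[0,0,-0.34]]]}}

```text
clock: 15.2
ee_pos: [0.5856, -0.0309, 0.1721]
ee_rot: [-0.0, -0.062, 0.998, -0.0]
wrist_force: [0.1, 0.2, -0.7]
grip_width: 0.0853
gripper_force: 0.0
```

Call:
{"fn": "step_arm", "kwargs": {"moves": [[-1,[0,0,0],[0,0,0]],[-1,[0,0,0],[0,0,0]]]}}

```text
clock: 15.45
ee_pos: [0.5856, -0.0308, 0.1722]
ee_rot: [-0.0, -0.057, 0.998, -0.0]
wrist_force: [-0.5, -0.5, 0.0]
grip_width: 0.0855
gripper_force: 0.0
```

```bash
python3 - <<'E'
from h import *
cv2.imwrite("pics/w3.png",capture("wrist"))
see("wrist",[("grip",.111),("tab",.09),("connector",0)])
st();goto([.5733,.0733,.18],.12)
E
```

```text
wrist grip [316.2 220.8] 0.78 [ 0.5857 -0.0311  0.111 ]
wrist tab [476.  207.6] 0.95 [0.5717 0.0722 0.09  ]
 15.7 [ 0.5857 -0.0307  0.1722] turn 0.0051 F [-0.4 -0.2 -0.2] M [ 0.037  0.023 -0.009] w 0.0853 tau6 0.005
pos [ 0.5857 -0.0307  0.1722] yang-90 0.1166 F [-0.37 -0.24 -0.17] tz [-0. -0. -1.] j6 -1.86
shift mm [  0.2 104.8  -7.8] frac [ 0.003  1.746 -0.13 ] rz frac -0.006
```

View pics/w3.png

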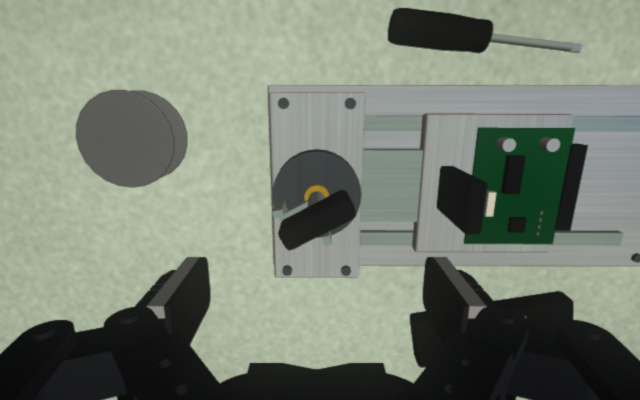

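The grip is turned about 60° and has stayed raised after release, at (317,220). The tab is at (470,200) and clear of everything.

Call:
{"fn": "step_arm", "kwargs": {"moves": [[-1,[0,0.9,0],[0,0,0]],[-1,[0.01,0.84,0],[0,0,0]],[-1,[0,0,0],[0,0,0]],[-1,[0,0,0.7],[0,0,0]],[-1,[0,0,0.5],[0,0,0]],[-1,[0,0,0.4],[0,0,0]],[-1,[0,0,0.18],[0,0,0]],[-1,[0,0,0],[0,0,0]]]}}

```text
clock: 16.7
ee_pos: [0.5725, 0.0723, 0.0648]
ee_rot: [-0.001, -0.058, 0.998, -0.0]
wrist_force: [-1.1, 0.1, 0.8]
grip_width: 0.0853
gripper_force: 0.0
```

```bash
python3 -c "
from h import *
st();goto([.5728,.073,.064],.12)"
```

```text
16.7 [0.5725 0.0723 0.0648] turn 0.005 F [-1.1  0.1  0.8] M [ 0.022  0.027 -0.029] w 0.0853 tau6 -0.001
pos [0.5725 0.0723 0.0648] yang-90 0.1167 F [-1.12  0.1   0.77] tz [-1.5e-03 -3.0e-04 -1.0e+00] j6 -1.683
shift mm [-0.4  0.7  0.8] frac [-0.006  0.012  0.014] rz frac -0.006
```

Call:
{"fn": "step_arm", "kwargs": {"moves": [[1,[0,0,0],[0,0,0]],[1,[0,0,0],[0,0,0]],[1,[0,0,0],[0,0,0]],[1,[0,0,0],[0,0,0]],[1,[0,0,0],[0,0,0]]], "squeeze": 25}}

```text
clock: 17.32
ee_pos: [0.5731, 0.0729, 0.0659]
ee_rot: [0.0, -0.058, 0.998, 0.0]
wrist_force: [-1.1, -0.3, 2.9]
grip_width: 0.0111
gripper_force: 28.3
```

```bash
python3 -c "
from h import *
st()"
```

```text
17.325 [0.5731 0.0729 0.0659] turn 0.0048 F [-1.1 -0.3  2.9] M [-0.01   0.079 -0.168] w 0.0111 tau6 -0.141
```

Call:
{"fn": "step_arm", "kwargs": {"moves": [[1,[0,0.06,0],[0,0,0]],[1,[0,0.1,0],[0,0,0]],[1,[0,0.1,0],[0,0,0]],[1,[0,0,0],[0,0,0]]]}}

```text
clock: 17.82
ee_pos: [0.5712, 0.0895, 0.0659]
ee_rot: [0.0, -0.059, 0.998, 0.001]
wrist_force: [-1.5, 0.3, 5.7]
grip_width: 0.0113
gripper_force: 28.7
```

```bash
python3 -c "
from h import *
st()"
```

```text
17.825 [0.5712 0.0895 0.0659] turn 0.004 F [-1.5  0.3  5.7] M [-0.1    0.181 -0.148] w 0.0113 tau6 -0.161
```

Call:
{"fn": "step_arm", "kwargs": {"moves": [[1,[0,0.14,-0.01],[0,0,0]],[1,[0,0.15,-0.01],[0,0,0]],[1,[0,0.15,0],[0,0,0]],[1,[0,0.15,0],[0,0,0]],[1,[0,0.15,0],[0,0,0]],[1,[0,0.1,0],[0,0,0]],[1,[0,0.03,0],[0,0,0]],[1,[0,0,0],[0,0,0]]]}}

```text
clock: 18.82
ee_pos: [0.5653, 0.1413, 0.0659]
ee_rot: [0.001, -0.059, 0.998, 0.001]
wrist_force: [5.6, -0.2, -5.4]
grip_width: 0.0114
gripper_force: 27.2
```

```bash
python3 -c "
from h import *
st()
print(np.hypot(*(get_obs()['ee_pos']-[.5731,.0729,0])[:2]))"
```

```text
18.825 [0.5653 0.1413 0.0659] turn 0.0041 F [ 5.6 -0.2 -5.4] M [-0.053 -0.813 -0.196] w 0.0114 tau6 -0.162
0.06888352555243336
```

Call:
{"fn": "step_arm", "kwargs": {"moves": [[1,[-0.01,0.04,0.01],[0,0,0]],[1,[0,0.04,0],[0,0,0]],[1,[0,0.04,0],[0,0,0]],[1,[0,0.02,0],[0,0,0]],[1,[0,0,0],[0,0,0]]]}}

```text
clock: 19.45
ee_pos: [0.5645, 0.149, 0.0659]
ee_rot: [0.0, -0.059, 0.998, 0.0]
wrist_force: [2.3, -0.4, -1.9]
grip_width: 0.0114
gripper_force: 27.6
```

```bash
python3 -c "
from h import *
st()
print(np.hypot(*(get_obs()['ee_pos']-[.5731,.0729,0])[:2]))"
```

```text
19.45 [0.5645 0.149  0.0659] turn 0.0044 F [ 2.3 -0.4 -1.9] M [-0.137 -0.479 -0.136] w 0.0114 tau6 -0.151
0.07654669196741107
```

Call:
{"fn": "step_arm", "kwargs": {"moves": [[1,[0,0.02,0],[0,0,0]],[1,[0,0.02,0],[0,0,0]],[1,[0,0.01,0],[0,0,0]],[1,[0,0,0],[0,0,0]]]}}

```text
clock: 19.95
ee_pos: [0.5641, 0.1516, 0.0659]
ee_rot: [-0.0, -0.059, 0.998, 0.0]
wrist_force: [3.5, -2.2, -3.2]
grip_width: 0.0114
gripper_force: 27.5
```

```bash
python3 -c "
from h import *
st()
print(np.hypot(*(get_obs()['ee_pos']-[.5731,.0729,0])[:2]))"
```

```text
19.95 [0.5641 0.1516 0.0659] turn 0.0044 F [ 3.5 -2.2 -3.2] M [-0.174 -0.543 -0.12 ] w 0.0114 tau6 -0.155
0.07924873892740196
```

Call:
{"fn": "step_arm", "kwargs": {"moves": [[1,[0,0.01,0],[0,0,0]],[1,[0,0.01,0],[0,0,0]],[1,[0,0,0],[0,0,0]]]}}

```text
clock: 20.32
ee_pos: [0.564, 0.1529, 0.066]
ee_rot: [-0.0, -0.059, 0.998, 0.0]
wrist_force: [2.9, -1.4, -3.8]
grip_width: 0.0116
gripper_force: 27.5
```

```bash
python3 -c "
from h import *
st()
print(np.hypot(*(get_obs()['ee_pos']-[.5731,.0729,0])[:2]))"
```

```text
20.325 [0.564  0.1529 0.066 ] turn 0.0043 F [ 2.9 -1.4 -3.8] M [-0.257 -0.613 -0.176] w 0.0116 tau6 -0.157
0.08047796706782347
```

Call:
{"fn": "step_arm", "kwargs": {"moves": [[1,[0,0.01,0],[0,0,0]],[1,[0,0.01,0],[0,0,0]],[1,[0,0,0],[0,0,0]]]}}

```text
clock: 20.7
ee_pos: [0.564, 0.1531, 0.0659]
ee_rot: [-0.0, -0.059, 0.998, -0.001]
wrist_force: [3.0, -4.6, -2.9]
grip_width: 0.0115
gripper_force: 27.5
```

```bash
python3 -c "
from h import *
st()
print(np.hypot(*(get_obs()['ee_pos']-[.5731,.0729,0])[:2]))"
```

```text
20.7 [0.564  0.1531 0.0659] turn 0.0041 F [ 3.  -4.6 -2.9] M [-0.588 -0.613 -0.181] w 0.0115 tau6 -0.168
0.08070475202182449
```

The nest has stopped moving and the force is rising. One gentle confirming push.

Call:
{"fn": "step_arm", "kwargs": {"moves": [[1,[0,0.01,0],[0,0,0]],[1,[0,0.01,0],[0,0,0]],[1,[0,0,0],[0,0,0]]]}}

```text
clock: 21.08
ee_pos: [0.564, 0.1531, 0.0659]
ee_rot: [-0.0, -0.059, 0.998, -0.002]
wrist_force: [4.8, -7.4, -2.8]
grip_width: 0.0113
gripper_force: 27.5
```

```bash
python3 -c "
from h import *
st()
print(np.hypot(*(get_obs()['ee_pos']-[.5731,.0729,0])[:2]))"
```

```text
21.075 [0.564  0.1531 0.0659] turn 0.0038 F [ 4.8 -7.4 -2.8] M [-1.038 -0.617 -0.209] w 0.0113 tau6 -0.18
0.08070656136696246
```

Call:
{"fn": "step_arm", "kwargs": {"moves": [[-1,[0,0,0],[0,0,0]],[-1,[0,0,0],[0,0,0]],[-1,[0,0,0],[0,0,0]],[-1,[0,0,0],[0,0,0]],[-1,[0,0,-0.3],[0,0,0]],[-1,[0,0,-0.9],[0,0,0]],[-1,[0,0,-0.9],[0,0,0]],[-1,[0,0,0],[0,0,0]]]}}

```text
clock: 22.08
ee_pos: [0.5686, 0.1561, 0.2004]
ee_rot: [0.007, -0.059, 0.998, 0.001]
wrist_force: [1.1, 0.2, 0.3]
grip_width: 0.0855
gripper_force: 0.0
```

```bash
python3 - <<'E'
from h import *
st()
im=capture("wrist");see("wrist",[("tab",.09),("grip",.111)])
a=capture("scene");cv2.imwrite("pics/f.png",np.vstack([im[:300],cv2.resize(a[130:280,200:520],(640,300))]))
E
```

```text
22.075 [0.5686 0.1561 0.2004] turn 0.0042 F [1.1 0.2 0.3] M [ 0.011 -0.03   0.015] w 0.0855 tau6 0.0
wrist tab [311.4 192.4] 0.77 [0.557  0.1507 0.09  ]
wrist grip [ 34.  204.2] 0.91 [ 0.5793 -0.0265  0.111 ]
```

View pics/f.png

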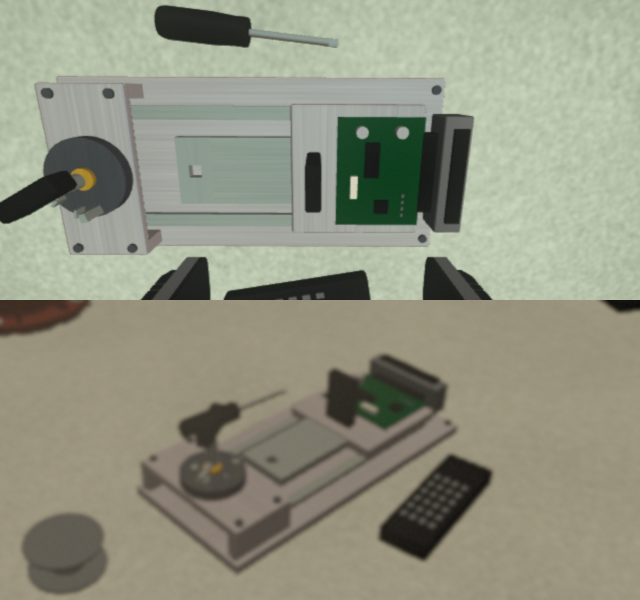

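The nest's edge connector at (428,170) is up against the test connector. The plunger is still raised and turned at (60,185), and the loose things have not moved.

```bash
python3 -c "
from station import *
print(sign_off())"
```

```text
the job is handed in; nothing more can be done
None
```

The job is handed in: the plunger is resting retracted in its notch, the nest is home against the connector, the gripper is clear of everything, and the loose things have not moved.

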